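Clamp the green soap bar

ROBOT

A 7-joint arm with a two-finger parallel gripper is mounted at the origin on the work surface. World frame = base frame: x ahead of the robot, y to its left, z up, the work surface at z = 0. Lengths are in mm, angles in rad, forces in N, time in s.
With the tool pointing down it reaches from about 425 to 875 mm from the base axis. Payload 8.4 kg.
Tool frame: the origin (TCP) lies between the finger pads; the fingertips stand 22 mm ahead of it and the grasp point (between the pads) lies 3 mm ahead of it (robot.tip_reach is the distance from the TCP to the fingertips, in mm); x points along the fingers, y is the direction in which the jaws open and shut, and the axes are right-handed (so a half turn about x gives the same grasp; the last joint's range is limited). The gripper opens to 85 mm and grips with 20 to 120 N. Pads are 22 mm wide; open, the fingers measure 114 mm over their backs; the gripper's body (76 mm by 85 mm) begins 54 mm behind the grasp point. The pads swing forward as they close: fully open they stand 13 mm farther back than shut.
Start: joints at [1.196, 0.333, 0.04, 1.465, -0.013, 1.343, -0.059], TCP at [176.984, -625.413, 253.308] pointing down, gripper open.
Joint ranges: [-2.58, 2.58], [-0.38, 2.09], [-1.3, 1.39], [0.25, 2.4], [-1.5, 4.64], [0.08, 2.09], [-2.65, 2.65]. Speed limits (rad/s): [2.22, 2.22, 2.79, 2.79, 3.14, 3.14, 3.14].

INTERFACE

Orientations are given as a 3x3 rotation matrix whose columns are the frame's x, y, z axes.
In Python, from rig import readout, grab_frame, sign_off, robot gives the robot as it stands. The module is installed in compiled form; this text tells all that it offers.
- The arm moves only by the tool step_arm, never from a script. Its argument "motion" is text: rows parted by semicolons, each of 4 numbers parted by spaces: the shift along the tool's x, y, z in mm, then the turn about the tool's x in rad. A call has 1 to 20 rows; each row is the pose to reach, as a shift and turn from the pose measured when the call began, along the tool's axes at that moment; what a row does not reach only later rows make up. A row lasts 1/8 s, in which the tool goes at most 62.5 mm and 10.7 degrees, less where a joint would pass 70% of its speed; a pose out of reach is approached as far as the arm can. A call with a gripper value outside its range is refused whole. "jaw" is the finger opening in mm, from 0 to 85.4, set as the call begins (left out, the last holds). The fingers move at their own pace and stop on an object; "newtons" is the grip in N (left out, the last holds). Time passes only in rows, so rows that repeat a pose let the fingers close. It gives the time, the measured TCP pose, the force and the opening at its end, in the units of the state.
- readout.observe(): the state, without advancing time (a new reading comes with each control period).
- grab_frame(name): name is "side" or "top"; returns a dict with "image" (384x512x3 uint8, blue, green, red), "depth" (384x512 float32, mm along the optical axis (not along the pixel's ray), 0 where there is no reading), "fx", "fy", "cx", "cy" (pixels), "xyz" and "orientation" of the camera in the world. Camera axes: x right, y up, looking along -z (the intrinsics and any distortion apply to the point x, -y, -z); pixel columns grow to the right and rows downward; lengths in mm; the calibration is good to about 2 mm. A picture is of the moment at which its call begins.
- sign_off(): hands the job in, once; it reports no verdict.
The state is a dict: "time": time; "q": joint angles; "joint_vel": joint speeds; "joint_torque": joint torques, N m; "position": TCP position; "eef_rot": TCP orientation; "wrist_force": force on the tool from outside, world axes, zero at the start; "moment": the same for the moment, N m; "opening": opening from 0.0 (shut) to 1.0 (fully open).
Only numpy, scipy, OpenCV 4.12 (cv2) and the standard library are available. Lean on these libraries where they do the work, as an engineer would, in place of code of your own. Each camera call takes 0.05 s, during which the arm holds its last target. There are 200 camera calls.

TASK

Lay the green soap bar flat on the clamp's wooden bed, in the middle between the two blue jaws and lengthwise from jaw to jaw. Then swing the turnbuckle's red handle over, towards the bar, as far as it goes, so that both jaws draw in onto the bar, and let go.

Things in the scene. Friction and masses are not known exactly. Their poses are not given: they have to be found in the camera images.
- green_bar_center (a point): Centre (half-way up) of the loose green soap bar: 50 mm (x) by 76 mm (y) by 30 mm high, 0.12 kg. It lies flat on a 12 mm thick board, in a row with a cream and a lilac bar of the same size, in any order, about 100 mm apart along y; so the sides 50 mm apart are free: pinch across x.
- bed (a point): Middle of the top of the fixed clamp's plywood bed, 64 (x) by 100 mm (y), 20 mm above the table. z up, y from jaw to jaw, x towards the turnbuckle (away from the robot, +-0.3 rad). Blue jaws at +y and -y rise 28 mm above the bed, 50 mm wide; open, their faces are 53 mm from the middle; closed, they squeeze and centre the bar's 76 mm length. Jaw arms run along +x at y +-55 to 65 mm.
- handle (a point): Middle of the red round handle bar, 18 mm in diameter, 66 mm long along the clamp's y, free underneath, held by two 8 mm steel legs 72 mm apart on the ends of the brass turnbuckle body. The body lies along y, axis 85 mm along +x from the bed's middle, 30 mm above the bed top; the handle circles it at radius 85 mm. Straddled or pinched from above across the clamp's x, it rolls between the fingers.
- turnbuckle (a joint): Turn of the turnbuckle (rad), 0 to 1.92, starts at 0 to 0.3. At 0 the handle leans 0.96 rad from upright, away from the bed (to the clamp's +x); upright at 0.96; at the stop, 1.92, it leans 0.96 rad over towards the bed and the jaws are closed. Each jaw moves in 8 mm per rad. Stiff (2 to 4 N at the handle), stays where it is left.
Things that resemble listed ones, but are neither listed nor needed, are in the scene too. Of the things that look like the part that bears green_bar_center, the middle-sized one is meant.

How it is judged (in metres and radians):
On the way:
1. the green bar lies on the bed between the open jaws, let go of (x of green_bar_center in the frame of bed between -0.02 and 0.02 m and y of green_bar_center in the frame of bed between -0.02 and 0.02 m and z of green_bar_center in the frame of bed between 0.009 and 0.021 m and value of joint turnbuckle below 0.7 rad and contact force between the fingers and green_bar below 0.5 N), for 0.2 s.
At the end, for the whole second after the job is handed in: The green bar lies flat on the bed, at rest, within 15 mm of its middle along x and 8 mm along y, lengthwise from jaw to jaw within 10 degrees, and the turnbuckle is turned to within 10 degrees of its stop (joint above 1.74 rad) (x of green_bar_center in the frame of bed between -0.015 and 0.015 m and y of green_bar_center in the frame of bed between -0.008 and 0.008 m and z of green_bar_center in the frame of bed between 0.009 and 0.021 m and angle between the y axis of green_bar_center and the y axis of bed, either way round below 0.18 rad and value of joint turnbuckle above 1.74 rad and linear speed of green_bar below 0.02 m/s); the robot touches nothing.
It also fails if it takes over 51 s, if anything falls off the work surface, if the arm or the gripper's body presses on something with over 40 N, if the wrist force passes 120 N, or if a joint passes its speed limit or range.

## Working session

There is one attempt and no reset: what is moved stays moved. The work goes in short steps, Python scripts to look and compute and a tool call to move; the robot and the scene stay as the last step left them, time stands still between calls to the robot, and variables do not carry over. Pictures are saved under pics/ and viewed, about 8 in all and at most 12, crops included, and the job is handed in when it is done.

Besides the shell and the picture viewer there is one more tool, called after "Request:" as name(argument=value, ...) on one line, values as JSON. step_arm: Moves the arm, as the interface text tells. Its arguments: {"type":"object","properties":{"motion":{"type":"string"},"jaw":{"type":"number"},"newtons":{"type":"number"}},"required":["motion"]}

```bash
mkdir -p pics; cat > h.py <<'E'
import numpy as np, cv2
from rig import readout, grab_frame, sign_off, robot
def world(f):
    h,w=f["depth"].shape; u,v=np.meshgrid(np.arange(w),np.arange(h)); d=f["depth"]
    p=np.stack([(u-f["cx"])/f["fx"]*d,-(v-f["cy"])/f["fy"]*d,-d],-1)
    P=p@np.array(f["orientation"]).T+np.array(f["xyz"]); P[d==0]=np.nan
    return P
def snap(n):
    f=grab_frame(n); return f,world(f)
E
python3 - <<'E'
from h import *
np.set_printoptions(precision=3,suppress=True)
s=readout.observe(); print(s["time"],s["position"],s["eef_rot"],s["opening"])
ims=[]
for n in("top","side"):
    f,P=snap(n); np.save(n+"P.npy",P); cv2.imwrite(n+".png",f["image"]); ims.append(f["image"])
    print(n,f["xyz"],f["orientation"],f["fx"],[k for k in f])
    cv2.imwrite(f"pics/{n}0.png",cv2.resize(f["image"],(800,600)))
E
```

```text
0.0 [ 176.856 -625.035  252.421] [[-0.001  0.272 -0.962]
 [ 0.002 -0.962 -0.272]
 [-1.    -0.002  0.   ]] 0.9992841127928214
top [328.793 -24.547 990.269] [[ 0.012  0.992 -0.129]
 [-1.     0.013  0.007]
 [ 0.009  0.129  0.992]] 374.83778555511003 ['image', 'depth', 'fx', 'fy', 'cx', 'cy', 'xyz', 'orientation']
side [ 101.271 -565.125  504.594] [[ 0.824  0.317 -0.47 ]
 [-0.567  0.44  -0.697]
 [-0.014  0.84   0.542]] 374.47186078629187 ['image', 'depth', 'fx', 'fy', 'cx', 'cy', 'xyz', 'orientation']
```

View pics/top0.png

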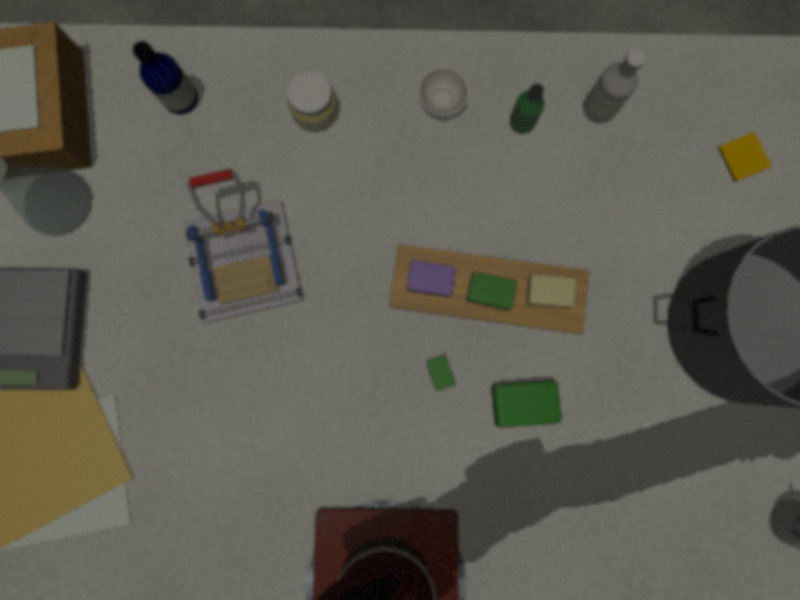

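View pics/side0.png

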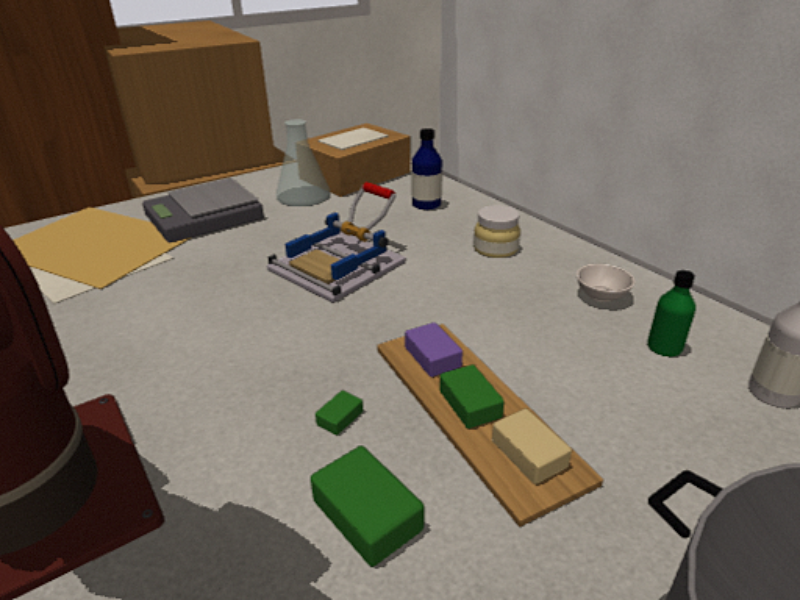

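The candidates for the green bar, in top-picture pixels, are the small one (441,372), the large one (527,403) and the one on the board between lilac and cream (492,291). I choose the board one, which is the middle-sized. The clamp bed is at (245,278) and the red handle at (212,179).

```bash
python3 - <<'E'
from h import *
np.set_printoptions(precision=3,suppress=True)
def rect(P,m,name):
    m=m.astype(np.uint8); pts=P[m>0]; pts=pts[~np.isnan(pts).any(1)]
    r=cv2.minAreaRect(pts[:,:2].astype(np.float32)); print(name,len(pts),"mean",pts.mean(0),"med z",np.median(pts[:,2]),"rect",r)
    return pts
for n in("top","side"):
    P=np.load(n+"P.npy"); im=cv2.imread(n+".png"); hsv=cv2.cvtColor(im,cv2.COLOR_BGR2HSV); H,S,V=cv2.split(hsv)
    g=(H>50)&(H<75)&(S>120)&(V>30)
    k,l,st,c=cv2.connectedComponentsWithStats(g.astype(np.uint8))
    for i in range(1,k):
        if st[i,4]>60:
            m=l==i; zt=np.nanpercentile(P[m][:,2],80); rect(P,m&(abs(P[...,2]-zt)<4),f"{n} green {c[i]/.64}")
    r=((H<6)|(H>174))&(S>150)&(V>90)&(P[...,0]>300)&(P[...,1]>0); p=rect(P,r,n+" red")
    b=(H>105)&(H<125)&(S>110)&(P[...,2]>25)&(P[...,2]<70)&(P[...,0]<720)&(P[...,1]>100)&(P[...,1]<400)
    p=rect(P,b,n+" blue")
    w=(H>8)&(H<25)&(S>60)&(abs(P[...,2]-20)<6)&(P[...,1]>130)&(P[...,1]<350)&(P[...,0]>350)&(P[...,0]<620)
    k,l,st,c=cv2.connectedComponentsWithStats(w.astype(np.uint8)); i=1+np.argmax(st[1:,4]); rect(P,l==i,n+" bed")
    y=(H>12)&(H<28)&(S>120)&(abs(P[...,2]-55)<15)&(P[...,1]>130)&(P[...,1]<350)&(P[...,0]>450)&(P[...,0]<720)
    rect(P,y,n+" brass")
t=cv2.imread("top.png")[100:230,100:390]; s=cv2.imread("side.png")[100:350,160:400]
cv2.imwrite("pics/crop.png",np.vstack([cv2.resize(t,(800,359)),cv2.resize(s,(230,240)).repeat(1,0) if 0 else cv2.copyMakeBorder(cv2.resize(s,(230,240)),0,0,0,570,0)]))
E
```

```text
top green [491.471 290.139] 415 mean [ 468.822 -167.177   41.713] med z 41.5805430194672 rect ((468.7896423339844, -166.65472412109375), (69.52344512939453, 43.88785934448242), 77.54779052734375)
top green [440.546 371.885] 151 mean [334.736 -85.742  20.377] med z 20.343130695967375 rect ((333.9226379394531, -85.16573333740234), (44.7174072265625, 26.70340347290039), 22.114105224609375)
top green [526.189 402.938] 962 mean [ 287.015 -222.652   41.002] med z 40.93273207025288 rect ((287.3180847167969, -221.96827697753906), (64.3842544555664, 100.94924926757812), 4.6208391189575195)
top red 103 mean [628.673 278.67  114.229] med z 114.30968757887092 rect ((628.8915405273438, 278.89044189453125), (11.988718032836914, 59.338626861572266), 12.041043281555176)
top blue 256 mean [516.872 252.497  48.585] med z 46.528974771651804 rect ((519.623046875, 251.29339599609375), (115.94268798828125, 126.87312316894531), 13.840739250183105)
top bed 862 mean [485.054 244.95   19.482] med z 19.50944104308229 rect ((485.6221008300781, 243.5926971435547), (63.364532470703125, 99.45391845703125), 13.8057
[... 984 characters left out ...]
e red 84 mean [628.006 280.027 110.932] med z 112.53785863435633 rect ((676.9343872070312, 397.53460693359375), (313.33746337890625, 45.508575439453125), 67.64816284179688)
side blue 627 mean [517.364 244.03   41.321] med z 40.48365635340036 rect ((520.47119140625, 249.71194458007812), (119.7310791015625, 139.46388244628906), 13.903573989868164)
side bed 372 mean [477.489 246.953  19.598] med z 19.861667364888604 rect ((483.01959228515625, 241.2189483642578), (73.7952651977539, 100.48948669433594), 12.699014663696289)
side brass 112 mean [564.429 259.269  54.76 ] med z 55.81812243886347 rect ((567.9244384765625, 265.27032470703125), (23.419647216796875, 61.550689697265625), 10.6871919631958)
```

View pics/crop.png

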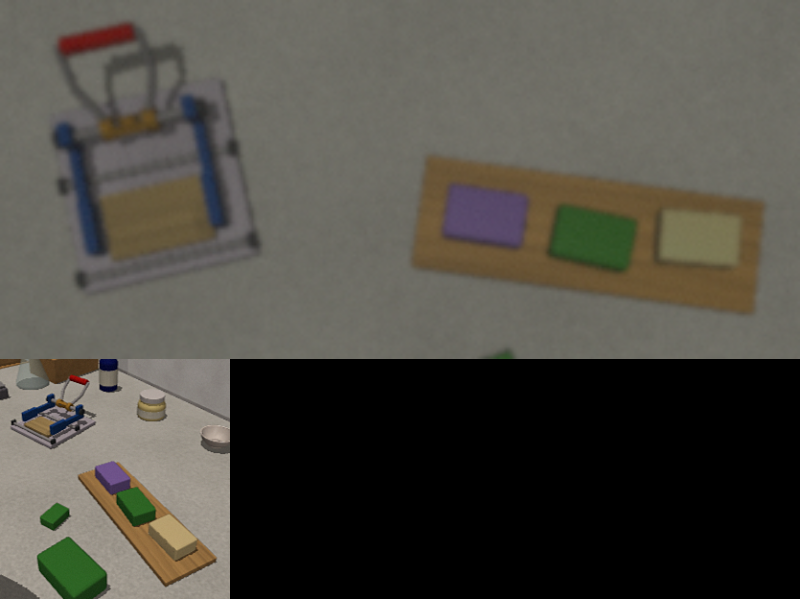

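The crop confirms the choice: the bar on the board between lilac and cream measures about 76x47 with its top at z 41.6. The bed rectangle of 63x99 at z 19.5 agrees with the sizes given, and the handle fits a joint angle of about 0.13. Next I check whether the pot is in the way of the first move.

```bash
python3 - <<'E'
from h import *
np.set_printoptions(precision=2,suppress=True)
for n in("top","side"):
    P=np.load(n+"P.npy"); p=P.reshape(-1,3); p=p[~np.isnan(p).any(1)]
    for z in(60,120,180):
        q=p[(p[:,1]<-280)&(p[:,2]>z)&(p[:,0]<800)&(p[:,0]>100)]
        if len(q): print(n,z,len(q),q.min(0),q.max(0))
s=readout.observe(); R=np.array(s["eef_rot"]); p=np.array(s["position"])
print(R.T@(np.array([469,-168.5,150])-p), robot.tip_reach)
E
```

```text
top 60 3915 [ 100.04 -661.43   60.02] [ 799.95 -336.63  193.63]
top 120 2277 [ 290.52 -622.42  120.01] [ 799.71 -348.89  193.63]
top 180 501 [ 295.58 -583.81  180.  ] [ 546.04 -468.65  193.63]
side 60 6026 [ 335.6  -517.16   60.01] [ 799.66 -337.66  191.83]
side 120 3533 [ 335.6  -504.09  120.02] [ 799.66 -347.7   191.83]
side 180 870 [ 335.6  -504.09  180.06] [ 485.01 -470.42  191.83]
[ 103.02 -359.6  -405.4 ] 22.0
```

Request:
step_arm(motion="0 -30 -34 -0.09; 0 -60 -68 -0.18; 0 -90 -101 -0.27; 0 -120 -135 -0.36; 0 -150 -169 -0.45; 0 -180 -203 -0.54; 0 -210 -236 -0.63; 0 -240 -270 -0.72; 0 -270 -304 -0.81; 0 -300 -338 -0.9; 0 -330 -372 -0.99; 0 -360 -405 -1.077; 60 -360 -405 -1.077; 103 -360 -405 -1.077; 103 -360 -405 -1.077; 103 -360 -405 -1.077", jaw=85)

```text
time: 2.1
position: [469.3, -168.5, 151.6]
eef_rot: [[0.001, 0.976, -0.216], [0.001, -0.216, -0.976], [-1.0, 0.001, -0.001]]
wrist_force: [-0.2, -0.5, 1.1]
opening: 0.995
```

Request:
step_arm(motion="35 0 0 0; 70 0 0 0; 95 0 0 0; 112 0 0 0; 112 0 0 0; 112 0 0 0")

```text
time: 2.85
position: [470.4, -168.7, 40.9]
eef_rot: [[0.003, 0.976, -0.217], [0.0, -0.217, -0.976], [-1.0, 0.003, -0.001]]
wrist_force: [0.4, -0.3, -0.4]
opening: 0.995
```

Request:
step_arm(motion="0 0 0 0; 0 0 0 0; 0 0 0 0; 0 0 0 0; 0 0 0 0; 0 0 0 0; 0 0 0 0; 0 0 0 0", jaw=40, newtons=35)

```text
time: 3.85
position: [471.0, -169.0, 41.8]
eef_rot: [[0.004, 0.976, -0.217], [-0.0, -0.217, -0.976], [-1.0, 0.004, -0.0]]
wrist_force: [-1.9, 0.6, 6.8]
opening: 0.579
```

Request:
step_arm(motion="-30 0 0 0; -60 0 0 0; -90 0 0 0; -110 0 0 0; -110 0 0 0")

```text
time: 4.47
position: [471.4, -169.2, 153.1]
eef_rot: [[0.007, 0.976, -0.217], [-0.002, -0.217, -0.976], [-1.0, 0.007, 0.0]]
wrist_force: [-0.8, 0.4, -1.1]
opening: 0.577
```

Request:
step_arm(motion="0 -7 -40 -0.046; 0 -15 -81 -0.092; 0 -23 -122 -0.138; 0 -30 -162 -0.184; 0 -38 -203 -0.23; 0 -45 -244 -0.275; 0 -53 -284 -0.32; 0 -61 -325 -0.367; 0 -68 -365 -0.413; 0 -76 -406 -0.459; 0 -76 -406 -0.459; 0 -76 -406 -0.459; 0 -76 -406 -0.459")

```text
time: 6.1
position: [485.2, 242.2, 151.9]
eef_rot: [[0.006, 0.972, 0.236], [-0.003, 0.236, -0.972], [-1.0, 0.005, 0.004]]
wrist_force: [0.4, -0.3, -1.1]
opening: 0.577
```

```bash
python3 - <<'E'
from h import *
np.set_printoptions(precision=3,suppress=True)
s=readout.observe();print(s["position"],s["eef_rot"])
f,P=snap("side"); im=f["image"]
H,S,V=cv2.split(cv2.cvtColor(im,cv2.COLOR_BGR2HSV)); m=(H>50)&(H<75)&(S>120)&(V>30)&(P[...,1]>150)&(P[...,1]<340)&(P[...,0]<600)
p=P[m];print(len(p),p.min(0),p.max(0),np.nanmedian(p,0))
cv2.imwrite("pics/s1.png",cv2.resize(im[20:270,100:433],(800,600)))
E
```

```text
[485.229 242.186 151.884] [[ 0.006  0.972  0.236]
 [-0.003  0.236 -0.972]
 [-1.     0.005  0.004]]
402 [452.529 197.387 123.163] [513.296 275.503 174.589] [482.017 214.2   146.504]
```

View pics/s1.png

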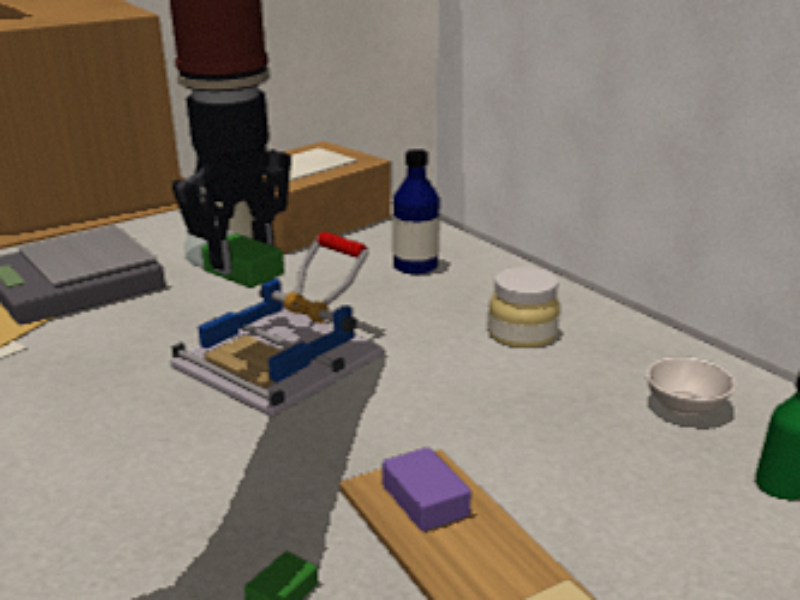

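The bar hangs level over the bed (245,258), with its bottom at z 123. I lower it 102 mm and release.

Request:
step_arm(motion="35 1 -3 0; 65 1 -3 0; 88 1 -3 0; 98 1 -3 0; 102 1 -3 0; 103 1 -3 0; 103 1 -3 0")

```text
time: 7.02
position: [486.8, 245.3, 50.0]
eef_rot: [[0.008, 0.972, 0.236], [-0.002, 0.236, -0.972], [-1.0, 0.007, 0.004]]
wrist_force: [-0.3, -0.6, 2.6]
opening: 0.576
```

Request:
step_arm(motion="0 0 0 0; 0 0 0 0; 0 0 0 0; 0 0 0 0; 0 0 0 0; 0 0 0 0", jaw=80)

```text
time: 7.78
position: [486.8, 245.2, 49.9]
eef_rot: [[0.008, 0.972, 0.236], [-0.002, 0.236, -0.972], [-1.0, 0.007, 0.004]]
wrist_force: [-0.1, 0.0, 0.8]
opening: 0.938
```

Request:
step_arm(motion="-30 0 0 0; -70 0 0 0; -115 0 0 0; -150 0 0 0; -150 0 0 0; -150 0 0 0")

```text
time: 8.52
position: [485.4, 245.3, 199.4]
eef_rot: [[0.007, 0.972, 0.236], [-0.003, 0.236, -0.972], [-1.0, 0.006, 0.004]]
wrist_force: [-0.4, 0.3, 0.2]
opening: 0.937
```

```bash
python3 - <<'E'
from h import *
np.set_printoptions(precision=3,suppress=True)
s=readout.observe();print(s["position"],s["eef_rot"])
f,P=snap("side"); im=f["image"]
H,S,V=cv2.split(cv2.cvtColor(im,cv2.COLOR_BGR2HSV)); m=(H>50)&(H<75)&(S>120)&(V>30)&(P[...,1]>150)&(P[...,1]<340)&(P[...,0]<600)&(P[...,2]>44)
p=P[m];print(len(p),np.nanmedian(p,0),cv2.minAreaRect(p[:,:2].astype(np.float32)))
r=((H<6)|(H>174))&(S>150)&(V>90)&(P[...,0]>550)&(P[...,0]<680)&(P[...,1]>200)&(P[...,1]<340)&(P[...,2]>80); p=P[r];print(len(p),p.min(0),p.max(0),p.mean(0))
cv2.imwrite("pics/s2.png",cv2.resize(im[20:270,100:433],(800,600)))
E
```

```text
[485.44  245.308 199.391] [[ 0.007  0.972  0.236]
 [-0.003  0.236 -0.972]
 [-1.     0.006  0.004]]
279 [482.744 238.516  49.656] ((485.0164489746094, 242.9071044921875), (46.926849365234375, 74.70486450195312), 12.601573944091797)
90 [615.767 245.466 104.552] [644.336 316.893 117.413] [626.445 276.309 111.555]
```

View pics/s2.png

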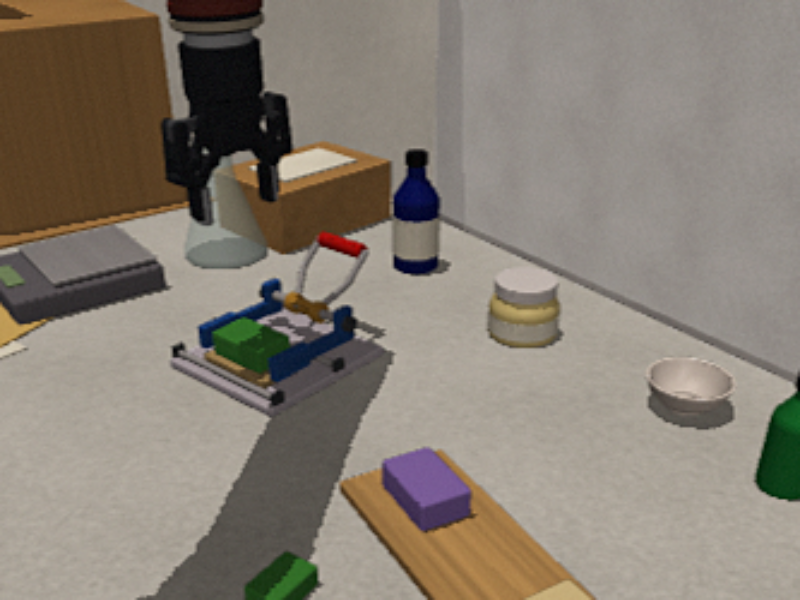

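The bar lies flat at (485,243), top z 49.7, yaw 0.22 against the bed's 0.24. Next, the handle.

Request:
step_arm(motion="0 40 0 0; 0 85 0 0; 0 125 1 0; 0 147 1 0; 0 147 1 0; 30 147 1 0; 60 147 1 0; 80 147 1 0; 87 147 1 0; 87 147 1 0; 87 147 1 0", jaw=60)

```text
time: 9.95
position: [629.3, 279.1, 114.0]
eef_rot: [[0.008, 0.972, 0.236], [-0.002, 0.236, -0.972], [-1.0, 0.007, 0.004]]
wrist_force: [-0.6, -0.5, -0.4]
opening: 0.7
```

```bash
python3 - <<'E'
from h import *
np.set_printoptions(precision=3,suppress=True)
s=readout.observe();print(s["position"],s["wrist_force"],s["opening"])
f,P=snap("side"); im=f["image"]
cv2.imwrite("pics/s3.png",cv2.resize(im[60:210,180:380],(800,600)))
E
```

```text
[629.298 279.096 113.977] [-0.598 -0.469 -0.448] 0.7003481618772097
```

View pics/s3.png

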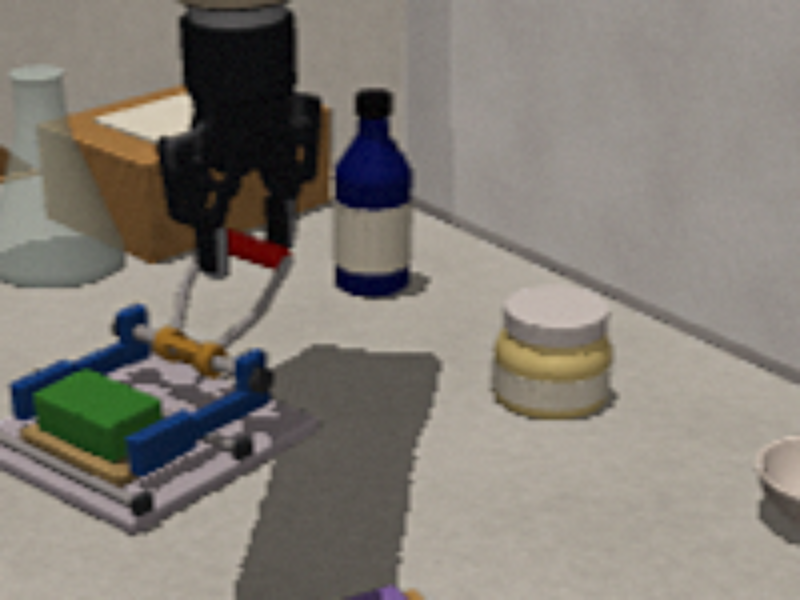

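The fingers (212,250) and (290,220) straddle the red bar between the legs. I narrow the gap and swing along the arc.

Request:
step_arm(motion="2 0 0 0; 2 0 0 0; 2 0 0 0; 2 0 0 0; 2 0 0 0; 2 0 0 0", jaw=22, newtons=20)

```text
time: 10.75
position: [629.3, 279.0, 111.9]
eef_rot: [[0.008, 0.972, 0.236], [-0.002, 0.236, -0.972], [-1.0, 0.007, 0.004]]
wrist_force: [0.6, 1.1, 1.0]
opening: 0.254
```

Request:
step_arm(motion="-4 -4 0 0; -8 -8 0 0; -10 -11 0 0; -13 -15 0 0; -15 -18 0 0; -17 -22 0 0; -19 -26 0 0; -21 -30 0 0; -23 -34 0 0; -24 -38 0 0; -25 -42 0 0; -26 -46 0 0; -27 -50 0 0; -27 -54 0 0; -28 -58 0 0; -28 -63 0 0; -28 -63 0 0")

```text
time: 12.88
position: [567.1, 264.0, 139.2]
eef_rot: [[0.007, 0.972, 0.236], [-0.003, 0.236, -0.972], [-1.0, 0.006, 0.005]]
wrist_force: [0.7, 0.2, -0.4]
opening: 0.259
```

Request:
step_arm(motion="0 -4 0 0; 0 -8 0 0; 1 -13 0 0; 2 -17 0 0; 3 -21 0 0; 4 -25 0 0; 5 -29 0 0; 7 -33 0 0; 8 -37 0 0; 10 -41 0 0; 13 -44 0 0; 15 -48 0 0; 17 -51 0 0; 20 -55 0 0; 23 -58 0 0; 26 -61 0 0; 29 -64 0 0; 32 -67 0 0; 36 -70 0 0; 36 -70 0 0")

```text
time: 15.38
position: [501.2, 247.9, 103.8]
eef_rot: [[0.011, 0.972, 0.236], [-0.001, 0.236, -0.972], [-1.0, 0.01, 0.004]]
wrist_force: [8.3, 2.7, 1.8]
opening: 0.254
```

Request:
step_arm(motion="0 -1 0 0; 1 -2 0 0; 1 -3 0 0; 2 -4 0 0; 2 -4 0 0")

```text
time: 16.0
position: [500.9, 247.9, 103.5]
eef_rot: [[0.018, 0.972, 0.235], [0.002, 0.235, -0.972], [-1.0, 0.018, 0.002]]
wrist_force: [12.9, 3.0, 2.3]
opening: 0.257
```

```bash
cat > fin.py <<'E'
from h import *
import sys
np.set_printoptions(precision=3,suppress=True)
s=readout.observe();print(s["time"],s["position"],s["wrist_force"],s["opening"])
a=.24; c=np.array([485.3,243.4]); X=np.array([np.cos(a),np.sin(a)]);Y=np.array([-X[1],X[0]])
out=[]
for n in("side","top"):
    f,P=snap(n); im=f["image"]; H,S,V=cv2.split(cv2.cvtColor(im,cv2.COLOR_BGR2HSV))
    box=(P[...,1]>150)&(P[...,1]<340)&(P[...,0]>420)&(P[...,0]<680)
    for nm,m in(("green",(H>50)&(H<75)&(S>120)&(V>30)&(P[...,2]>44)&(P[...,2]<56)),("red",((H<6)|(H>174))&(S>150)&(V>60)&(P[...,2]>70)&(P[...,2]<160))):
        p=P[m&box]
        if len(p)<5: print(n,nm,len(p)); continue
        q=p[:,:2]-c; print(n,nm,len(p),"x",np.median(q@X),"y",(q@Y).min(),(q@Y).max(),"z",np.median(p[:,2]),cv2.minAreaRect(p[:,:2].astype(np.float32)))
    if n=="side": cv2.imwrite(f"pics/{sys.argv[1]}.png",cv2.resize(im[60:210,180:380],(800,600)))
E
python3 fin.py s4
```

```text
16.0 [500.908 247.922 103.521] [12.945  2.973  2.34 ] 0.25746699619252633
side green 250 x -4.024381441560536 y -39.854283118944885 34.267163278962265 z 49.790123122082946 ((485.2347106933594, 240.45245361328125), (47.027587890625, 73.96546936035156), 14.18405818939209)
side red 73 x 13.178693774927284 y -38.34878243202155 -0.03650179620647877 z 105.49221875153518 ((503.1313171386719, 228.01612854003906), (15.640539169311523, 36.284080505371094), 23.7050724029541)
top green 57 x 5.2606401078581575 y -35.44063801348655 -17.581874119425215 z 49.947469914807925 ((493.11309814453125, 213.62200927734375), (40.24953079223633, 13.850486755371094), 37.951385498046875)
top red 31 x 15.917108320640564 y -31.898872215900802 -17.191686304775594 z 108.3552413546289 ((506.5924987792969, 223.3314208984375), (12.980555534362793, 14.55801010131836), 14.60543155670166)
```

View pics/s4.png

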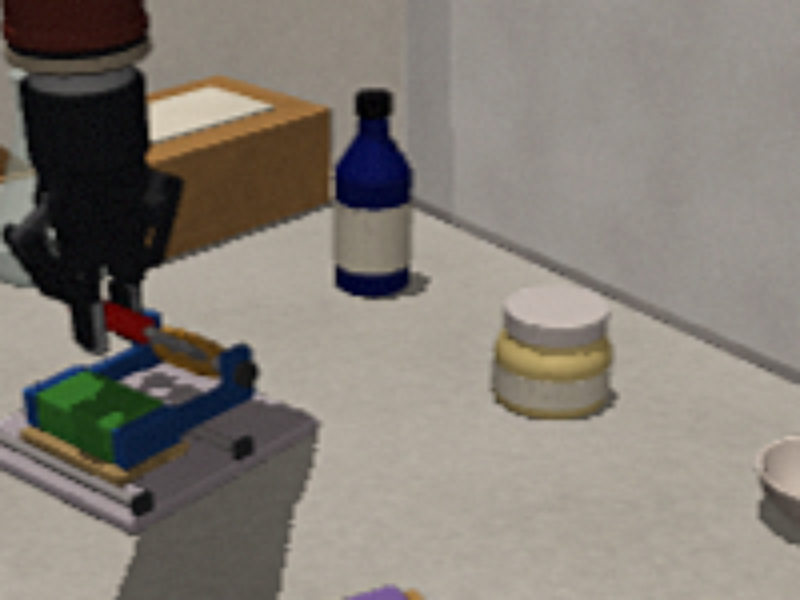

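The handle is at its stop (clamp x about 15, top z 108, blocked at 13 N) and the jaws are on the bar. I back off, open and lift clear.

Request:
step_arm(motion="0 2 0 0; 0 3 0 0; 0 3 0 0; 0 3 0 0; 0 3 0 0; 0 3 0 0", jaw=50)

```text
time: 16.85
position: [503.7, 248.6, 103.5]
eef_rot: [[0.018, 0.972, 0.235], [0.002, 0.235, -0.972], [-1.0, 0.018, 0.002]]
wrist_force: [-0.1, -0.3, -0.4]
opening: 0.581
```

Request:
step_arm(motion="-20 0 0 0; -50 0 0 0; -90 0 0 0; -130 0 0 0; -160 -20 40 0; -160 -40 90 0; -160 -40 140 0; -160 -40 140 0; -160 -40 140 0; -160 -40 140 0")

```text
time: 18.1
position: [494.6, 104.4, 263.6]
eef_rot: [[0.018, 0.971, 0.237], [0.002, 0.237, -0.971], [-1.0, 0.019, 0.002]]
wrist_force: [0.1, 0.4, 1.1]
opening: 0.587
```

```bash
python3 fin.py s5
```

```text
18.1 [494.628 104.37  263.604] [0.106 0.449 1.087] 0.5866182720324369
side green 254 x -4.904489260851556 y -39.84145772117206 37.34836789499744 z 49.763956423165894 ((483.8554992675781, 241.53872680664062), (46.96085739135742, 77.16012573242188), 13.018312454223633)
side red 125 x 13.450227371042654 y -35.59041844235786 32.03828268483013 z 106.46666017642485 ((501.1283874511719, 245.45689392089844), (12.321266174316406, 67.66227722167969), 14.579462051391602)
top green 0
top red 0
```

View pics/s5.png

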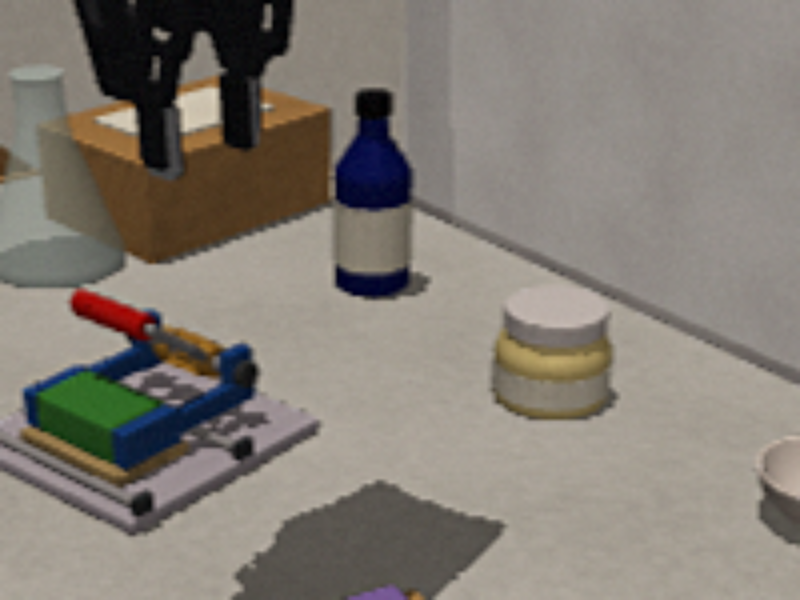

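The bar (98,410) lies flat between the closed jaws. The handle (112,312) is over at its stop and the gripper is clear, so I hand in.

```bash
python3 -c "
from rig import sign_off; sign_off()"
```

```text
the job is handed in; nothing more can be done
```

I laid the green bar on the clamp's bed, swung the red handle over to its stop, let go, and handed the job in with the robot clock at about 18 s. The hand-in gives no verdict.

**Bar on the bed:** the last side view puts it flat with its top at z 49.8 mm, within about 2 mm of the bed's middle along x and y. It is lengthwise from jaw to jaw to within about 1 degree.

**Handle:** it is about 14 mm along the clamp's x from the bed's middle, where the stop should put it at 15.4 mm. It blocked at about 13 N when I pushed on it and did not move back after I let go.

**Gripper:** it is clear of everything, with no contact force above about 1 N.

**One check did not work:** the arm blocked the top camera in the last look, so the final figures come from the side camera only. Earlier, the two cameras had agreed within 2 to 4 mm.

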